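Charge the grinding jar with a scoop

ROBOT

A 6-joint arm with a two-finger parallel gripper is mounted at the origin on the work surface. World frame = base frame: x ahead of the robot, y to its left, z up, the work surface at z = 0. Lengths are in m, angles in rad, forces in N, time in s.
With the tool pointing down it reaches from about 0.35 to 0.925 m from the base axis. Payload 6.4 kg.
Tool frame: the origin (TCP) lies on the centre line of the jaws, within the pads' length; the fingertips stand 8 mm ahead of it and the grasp point (between the pads) lies 11 mm behind it (env.tip_extent is the z of the fingertips in the tool frame, in m); z points along the fingers, y is the line along which they close (so a half turn about z gives the same grasp; the last joint's range is limited). The gripper opens to 85 mm and grips with 20 to 120 N. Pads are 22 mm wide; open, the fingers measure 114 mm over their backs; the gripper's body (76 mm by 85 mm) begins 54 mm behind the grasp point. The pads swing forward as they close: fully open they stand 13 mm farther back than shut.
Start: joints at [-1.487, 0.245, 1.558, -0, 1.339, -0.174], TCP at [0.166, -0.629, 0.239] pointing down, gripper open.
Joint ranges: [-3.13, 3.13], [-1.02, 2.26], [0.13, 2.54], [-0.95, 4.09], [0.21, 2.88], [-2.74, 2.74]. Speed limits (rad/s): [2.57, 2.57, 3.14, 3.14, 3.14, 3.14].

INTERFACE

Orientations are given as a unit quaternion [w, x, y, z].
In Python, from bench import env, eyes gives the robot as it stands. The module is installed in compiled form; this text tells all that it offers.
- The arm moves only by the tool servo_tool, never from a script. Its argument "moves" is text: rows parted by semicolons, each of 6 numbers parted by spaces: the shift along the tool's x, y, z in cm, then the turn, a rotation vector about the tool's x, y, z in rad. In form: dx dy dz ax ay az; .... A call has 1 to 20 rows; each row is the pose to reach, as a shift and turn from the pose commanded when the call began, along the tool's axes at that moment; what a row does not reach only later rows make up. A row lasts 1/12 s, in which the tool goes at most 41.7 mm and 7.16 degrees, less where a joint would pass 70% of its speed; a pose out of reach is approached as far as the arm can. A call with a gripper value outside its range is refused whole. "grip" is the opening, from 0 (shut) to 1 (fully open), set as the call begins (left out, the last holds). The fingers move at their own pace and stop on an object; "force" is the grip in N (left out, the last holds). Time passes only in rows, so rows that repeat a pose let the fingers close. It gives the time, the measured TCP pose, the force, the opening and the grip force at its end, in the units of the state.
- env.get_state(): the state, without advancing time (a new reading comes with each control period).
- eyes.get_image(name): name is "scene" or "top" or "wrist"; returns a dict with "image" (420x560x3 uint8, red, green, blue), "z_map" (420x560 float32, m along the optical axis (not along the pixel's ray), 0 where there is no reading), "fovy" (degrees; the focal length in pixels is half the picture's height over the tangent of half this angle, whatever the lens; pixels are square), "cx", "cy" (the principal point, pixels), "eye" and "orientation" of the camera in the world. Camera axes: x right, y up, looking along -z (the intrinsics and any distortion apply to the point x, -y, -z); pixel columns grow to the right and rows downward; lengths in m; the calibration is good to about 2 mm. A picture is of the moment at which its call begins.
- env.job_done(): hands the job in; it is judged then, once.
The state is a dict: "time_s": time; "q": joint angles; "joint_vel": joint speeds; "joint_efforts": joint torques, N m; "position": TCP position; "eef_rot": TCP orientation; "wrist_force": force on the tool from outside, world axes, zero at the start; "moment": the same for the moment, N m; "grip_width": finger opening in m; "gripper_force": force on a finger pad.
Only numpy, scipy, OpenCV 4.12 (cv2) and the standard library are available. Lean on these libraries where they do the work, as an engineer would, in place of code of your own. Each camera call takes 0.05 s, during which the arm holds its last target. There are 200 camera calls.

TASK

Take the steel scoop by its bar handle, scoop the six white ceramic balls out of the narrow tray and tip them into the open steel grinding jar, going back for any that are left. Once all six are in the jar, stand the scoop upright on its cork mat again and let go. Do not touch the balls with the gripper's fingers, and leave the other things on the bench where they are.

Things in the scene. Friction and masses are not known exactly. Their poses are not given: they have to be found in the camera images.
- scoop: loose steel hand scoop, standing on the mat at the start. Origin: centre of the pan's underside; z up, x from the open front lip to the back (at the start the lip faces roughly the robot). Pan 80 mm long (x -40 to 40), 96 mm wide, floor 2 mm; sides 39 mm high, sloping down to the lip from x = 0 forwards; back wall 41 mm high with a stem up to the handle. About 220 g
- scoop_grip (a point): grip point on the centre line of the scoop's level black bar handle, at (55, 0, 96) mm in the scoop's frame. The bar runs along the scoop's x from x = 0 to 130 mm, is 18 mm wide (y) and 20 mm tall; an 8 x 18 mm stem joins it from below at x = 40. Fingers close along y
- scoop_lip (a point): middle of the scoop's front lip, on the underside, at (-40, 0, 0) mm in the scoop's frame
- tray: narrow aluminium tray, fixed. Origin: underside centre; x along it, away from the robot. Floor top 4 mm above the bench, from x = -79 to 118 mm, 112 mm wide inside; upright side and rear walls 4 mm thick, rim 40 mm high. The near end is a ramp leaning outwards 35 degrees from upright, from the floor at x = -79 to its rim at x = -104 mm. The balls start in the near half
- grinding_jar: open round thick-walled steel grinding jar on a grey round foot, clamped to the bench. Origin: underside centre, z up. Foot 144 mm across and 12 mm high; jar 132 mm outside diameter, 122 mm inside, inner floor 17 mm and rim 87 mm above the bench
- jar_mouth (a point): centre of the jar's mouth at rim height, 87 mm above the bench
- mat: flat cork mat, 170 (x) by 140 (y) by 4 mm, fixed to the bench, where the scoop stands; origin: underside centre
- ball0: white ceramic grinding ball, 30 mm diameter, about 50 g, starting in the tray; origin: its centre (all six are alike)
- ball1: white ceramic grinding ball, 30 mm diameter, about 50 g, starting in the tray; origin: its centre (all six are alike)
- ball2: white ceramic grinding ball, 30 mm diameter, about 50 g, starting in the tray; origin: its centre (all six are alike)
- ball3: white ceramic grinding ball, 30 mm diameter, about 50 g, starting in the tray; origin: its centre (all six are alike)
- ball4: white ceramic grinding ball, 30 mm diameter, about 50 g, starting in the tray; origin: its centre (all six are alike)
- ball5: white ceramic grinding ball, 30 mm diameter, about 50 g, starting in the tray; origin: its centre (all six are alike)
- jar_lid: bystander: steel lid of the jar, 132 mm disc with a knob, 34 mm high, lying on the bench; origin: centre of its underside
- reagent_bottle: bystander: amber bottle, 68 mm across, 150 mm high; origin: centre of its underside
- sample_jar: bystander: glass jar with white cap, 60 mm across, 70 mm high; origin: centre of its underside
- beaker: bystander: clear beaker, 72 mm across, 75 mm high; origin: centre of its underside
- brush: bystander: brush lying on the bench; origin: centre of its underside
- mortar_pestle: bystander: small white pestle, 34 mm across, 66 mm high, standing; origin: centre of its underside

How it is judged:
On the way, in this order (a step that is already met when the one before it is completed fails the run):
1. at least one ball is carried in the scoop, clear above the tray or the bench (its lip 50 mm or more up) (((x of ball0 in the frame of scoop between -0.045 and 0.04 m and y of ball0 in the frame of scoop between -0.05 and 0.05 m and z of ball0 in the frame of scoop between 0.01 and 0.06 m and height (world z) of scoop_lip above 0.05 m and height (world z) of ball0 above 0.06 m) or (x of ball1 in the frame of scoop between -0.045 and 0.04 m and y of ball1 in the frame of scoop between -0.05 and 0.05 m and z of ball1 in the frame of scoop between 0.01 and 0.06 m and height (world z) of scoop_lip above 0.05 m and height (world z) of ball1 above 0.06 m) or (x of ball2 in the frame of scoop between -0.045 and 0.04 m and y of ball2 in the frame of scoop between -0.05 and 0.05 m and z of ball2 in the frame of scoop between 0.01 and 0.06 m and height (world z) of scoop_lip above 0.05 m and height (world z) of ball2 above 0.06 m) or (x of ball3 in the frame of scoop between -0.045 and 0.04 m and y of ball3 in the frame of scoop between -0.05 and 0.05 m and z of ball3 in the frame of scoop between 0.01 and 0.06 m and height (world z) of scoop_lip above 0.05 m and height (world z) of ball3 above 0.06 m) or (x of ball4 in the frame of scoop between -0.045 and 0.04 m and y of ball4 in the frame of scoop between -0.05 and 0.05 m and z of ball4 in the frame of scoop between 0.01 and 0.06 m and height (world z) of scoop_lip above 0.05 m and height (world z) of ball4 above 0.06 m) or (x of ball5 in the frame of scoop between -0.045 and 0.04 m and y of ball5 in the frame of scoop between -0.05 and 0.05 m and z of ball5 in the frame of scoop between 0.01 and 0.06 m and height (world z) of scoop_lip above 0.05 m and height (world z) of ball5 above 0.06 m))), for 0.1 s.
2. all six balls are in the jar (horizontal distance between each of ball0, ball1, ball2, ball3, ball4, ball5 and grinding_jar below 0.062 m and z of ball0 in the frame of grinding_jar between 0.015 and 0.08 m and z of ball1 in the frame of grinding_jar between 0.015 and 0.08 m and z of ball2 in the frame of grinding_jar between 0.015 and 0.08 m and z of ball3 in the frame of grinding_jar between 0.015 and 0.08 m and z of ball4 in the frame of grinding_jar between 0.015 and 0.08 m and z of ball5 in the frame of grinding_jar between 0.015 and 0.08 m), for 0.2 s.
At the end, for the whole second after the job is handed in: All six balls lie inside the jar, at rest; the scoop stands on the mat, upright within 0.1 rad, its pan's centre within 50 mm (along the mat) and 40 mm (across) of the mat's centre, released and at rest (all of step 2 and linear speed of each of ball0, ball1, ball2, ball3, ball4, ball5, scoop below 0.03 m/s and x of scoop in the frame of mat between -0.05 and 0.05 m and y of scoop in the frame of mat between -0.04 and 0.04 m and z of scoop in the frame of mat between 0.001 and 0.009 m and angle between scoop's own z axis and vertical below 0.1 rad); the robot touches nothing.
It fails at once if the fingers touch a ball (contact force between the fingers and ball0 above 0.5 N or contact force between the fingers and ball1 above 0.5 N or contact force between the fingers and ball2 above 0.5 N or contact force between the fingers and ball3 above 0.5 N or contact force between the fingers and ball4 above 0.5 N or contact force between the fingers and ball5 above 0.5 N).
It fails at once if another thing on the bench is moved by more than 25 mm (distance of any of jar_lid, reagent_bottle, sample_jar, beaker, brush, mortar_pestle from where it was at the start of the episode above 0.025 m).
It also fails if it takes over 61 s, if anything falls off the work surface, if the arm or the gripper's body presses on something with over 40 N, if the wrist force passes 120 N, or if a joint passes its speed limit or range.

## Working session

There is one attempt and no reset: what is moved stays moved. The work goes in short steps, Python scripts to look and compute and a tool call to move; the robot and the scene stay as the last step left them, time stands still between calls to the robot, and variables do not carry over. Pictures are saved under pics/ and viewed, at most 10 in all, crops included, and the job is handed in when it is done.

Besides the shell and the picture viewer there is one more tool, called as a command line: name --argument value ..., lists and objects as JSON in quotes. servo_tool: Moves the arm, as the interface text tells. Its arguments: {"type":"object","properties":{"moves":{"type":"string"},"grip":{"type":"number"},"force":{"type":"number"}},"required":["moves"]}

```bash
mkdir -p pics; cat > h.py <<'E'
import numpy as np, cv2
from scipy.spatial.transform import Rotation as R
from bench import env, eyes
def rot(q): return R.from_quat([q[1],q[2],q[3],q[0]])
def cloud(d):
    h,w=d["z_map"].shape; f=h/2/np.tan(np.radians(d["fovy"])/2)
    v,u=np.mgrid[:h,:w]; z=d["z_map"]
    P=np.stack([(u-d["cx"])/f*z,-(v-d["cy"])/f*z,-z],-1)
    W=rot(d["orientation"]).apply(P.reshape(-1,3)).reshape(h,w,3)+np.array(d["eye"])
    W[z==0]=np.nan
    return W
def save(d,n): cv2.imwrite("pics/"+n,d["image"][:,:,::-1])
E
python3 - <<'E'
from h import *
s=env.get_state();print(s["time_s"],s["position"],s["eef_rot"],env.tip_extent)
for n in("scene","top"):
    d=eyes.get_image(n);save(d,n+"0.png");print(n,{k:v for k,v in d.items() if k not in("image","z_map")})
    np.save(n+"0.npy",cloud(d))
E
```

```text
0.0 [ 0.16567627 -0.62795871  0.23815269] [-9.84685710e-04  9.91704174e-01  1.28537389e-01  3.39013820e-05] 0.008
scene {'fovy': 53.23856334796547, 'cx': 275.9092105785372, 'cy': 210.64283656827504, 'eye': array([1.36265251, 0.3903065 , 0.76640809]), 'orientation': array([0.48491229, 0.23854815, 0.36484625, 0.7581834 ])}
top {'fovy': 49.18624156666473, 'cx': 277.20912691236055, 'cy': 216.754761073069, 'eye': array([0.47230171, 0.02695897, 1.27843697]), 'orientation': array([-0.701497  , -0.02405494,  0.04004914,  0.7111395 ])}
```

View pics/scene0.png

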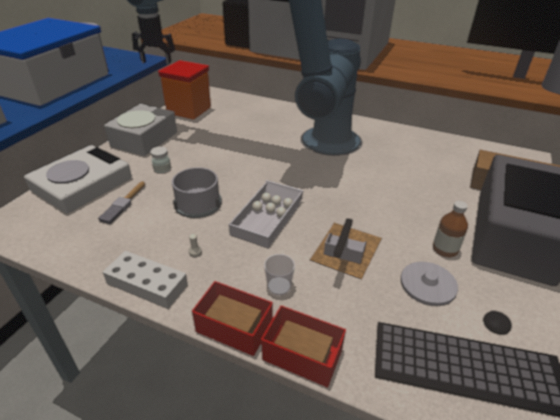

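View pics/top0.png

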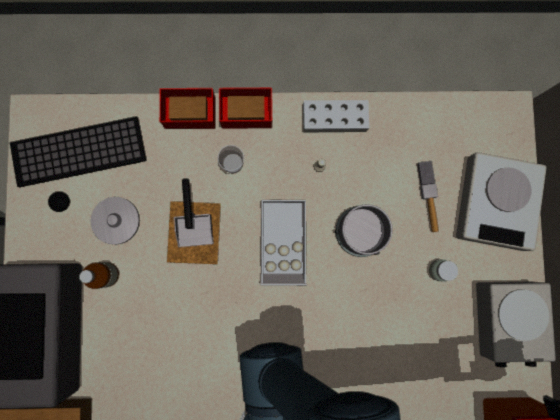

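The top view shows the scoop on the mat at about (190,225), handle running up to (186,180). The tray is at (284,242) with six balls in the near half, and the jar is at (363,230). The lid, beaker, pestle, brush and bottles are all clear of these. Next I'll measure them.

```bash
cat > m.py <<'E'
from h import *
def balls(im,W):
    hsv=cv2.cvtColor(im,cv2.COLOR_RGB2HSV)
    return hsv
E
python3 - <<'E'
from h import *
W=np.load("top0.npy"); im=cv2.imread("pics/top0.png"); hsv=cv2.cvtColor(im,cv2.COLOR_BGR2HSV)
def rect(m,n):
    p=W[m][:,:2].astype(np.float32); c,sz,a=cv2.minAreaRect(p); print(n,len(p),np.round(c,4),np.round(sz,4),round(a,2),"z",np.round(np.nanmedian(W[m][:,2]),4), cv2.boxPoints((c,sz,a)).round(3).tolist())
U,V=np.meshgrid(np.arange(560),np.arange(420))
def box(u0,u1,v0,v1): return (U>=u0)&(U<=u1)&(V>=v0)&(V<=v1)&np.isfinite(W[...,2])
Z=W[...,2]
print("table z",np.nanmedian(Z[box(240,255,180,260)]),np.nanmedian(Z[box(320,328,200,260)]))
rect(box(160,200,170,240)&(Z>0.09)&(Z<.13),"handle")
rect(box(160,222,205,250)&(Z>0.03)&(Z<.06),"panrim")
mm=box(160,225,195,270)&(hsv[...,1]>90)&(Z<.015)
mm=cv2.morphologyEx(mm.astype(np.uint8),cv2.MORPH_OPEN,np.ones((3,3)))>0
rect(mm,"mat")
rect(box(250,315,192,295)&(Z>0.03)&(Z<.05),"trayrim+balls")
rect(box(325,400,195,265)&(Z>0.075),"jar rim")
rect(box(325,400,195,265)&(Z>0.075)&(Z<.095),"jar rim")
# balls
b=box(262,306,236,276)&(Z>0.024)&(Z<.045)
g=cv2.cvtColor(im,cv2.COLOR_BGR2GRAY)
bl=(hsv[...,1]>25)&(g>140)&box(262,306,236,276)
n,l,st,c=cv2.connectedComponentsWithStats((bl).astype(np.uint8))
for i in range(1,n):
    if st[i,4]>15:
        w=W[l==i]; print("ball",c[i].round(1),st[i,4],np.nanmedian(w,0).round(4),np.nanmax(w[:,2]).round(4))
cv2.imwrite("pics/crop1.png",cv2.resize(im[150:300,150:410],(780,450),interpolation=cv2.INTER_CUBIC))
E
```

```text
table z 0.0012619415030091785 0.0013120552444862987
handle 391 [0.6171 0.2306] [0.1292 0.0189] 4.41 z 0.1104 [[0.5519999861717224, 0.23499999940395355], [0.5529999732971191, 0.2160000056028366], [0.6819999814033508, 0.22599999606609344], [0.6809999942779541, 0.24500000476837158]]
panrim 111 [0.5645 0.2266] [0.0625 0.0977] 2.66 z 0.0425 [[0.531000018119812, 0.27399998903274536], [0.5360000133514404, 0.17599999904632568], [0.5979999899864197, 0.17900000512599945], [0.5929999947547913, 0.2770000100135803]]
mat 1806 [0.5482 0.2298] [0.1398 0.1697] 86.89 z 0.0051 [[0.46000000834465027, 0.16500000655651093], [0.6290000081062317, 0.1550000011920929], [0.6370000243186951, 0.29499998688697815], [0.46700000762939453, 0.30399999022483826]]
trayrim+balls 824 [ 0.5173 -0.0166] [0.1229 0.2269] 89.05 z 0.0359 [[0.40299999713897705, -0.07599999755620956], [0.6299999952316284, -0.07999999821186066], [0.6320000290870667, 0.0430000014603138], [0.4050000011920929, 0.04699999839067459]]
jar rim 382 [ 0.5462 -0.2351] [0.1302 0.1306] 40.75 z 0.0873 [[0.45399999618530273, -0.2280000001192093], [0.5389999747276306, -0.3269999921321869], [0.6380000114440918, -0.24199999868869781], [0.5529999732971191, -0.14300000667572021]]
jar rim 382 [ 0.5462 -0.2351] [0.1302 0.1306] 40.75 z 0.0873 [[0.45399999618530273, -0.2280000001192093], [0.5389999747276306, -0.3269999921321869], [0.6380000114440918, -0.24199999868869781], [0.5529999732971191, -0.14300000667572021]]
ball [297.8 246.7] 21 [ 0.5049 -0.0572  0.0329] 0.0368
ball [270.4 248.6] 17 [0.498  0.0186 0.0345] 0.0393
ball [284.1 250.2] 23 [ 0.4946 -0.0192  0.0329] 0.0364
ball [284.1 265.3] 23 [ 0.4542 -0.0187  0.0326] 0.0363
ball [296.  264.7] 20 [ 0.4552 -0.0509  0.0327] 0.0354
ball [270.7 266.6] 20 [0.4495 0.018  0.0333] 0.0385
```

View pics/crop1.png

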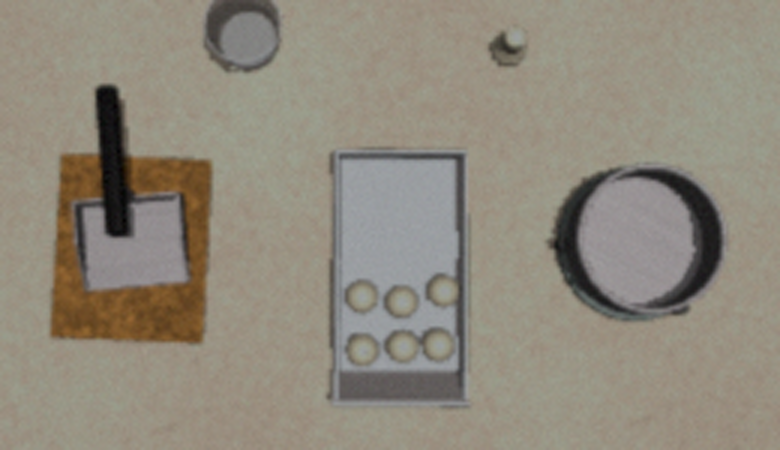

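```bash
cat >> h.py <<'E'
def yp(yaw,pitch):  # scoop orientation: yaw about z, pitch>0 = lip up (deg)
    return R.from_euler("ZY",[yaw,pitch],degrees=True)
T=R.from_euler("X",180,degrees=True)  # tool in the scoop frame (ideal grasp)
def rows(way):  # way: (TCP position, tool rotation, label) -> rows in the present tool frame
    s=env.get_state(); p=np.array(s["position"]); q=rot(s["eef_rot"])
    print("t",round(s["time_s"],2),"p",p.round(4),"F",np.round(s["wrist_force"],1),"w",round(s["grip_width"],4),"gf",s["gripper_force"])
    for P,Q,l in way:
        print(l,":",*np.round(q.inv().apply(np.array(P)-p)*100,2),*np.round((q.inv()*Q).as_rotvec(),3))
E
python3 - <<'E'
from h import *
Q=yp(4.4,0)*T
rows([([.607,.23,.2],Q,"above"),([.607,.23,.089],Q,"grasp")])
E
```

```text
t 0.1 p [ 0.1657 -0.628   0.2383] F [-0.7  0.4 -0.9] w 0.0851 gf 0.0
above : 64.55 -71.71 3.97 -0.002 -0.0 0.181
grasp : 64.55 -71.69 15.07 -0.002 -0.0 0.181
```

servo_tool --moves "64.5 -71.7 0 0 0 0.18;64.5 -71.7 0 0 0 0.18;64.5 -71.7 0 0 0 0.18;64.5 -71.7 0 0 0 0.18;64.5 -71.7 0 0 0 0.18;64.5 -71.7 0 0 0 0.18;64.5 -71.7 0 0 0 0.18;64.5 -71.7 0 0 0 0.18;64.5 -71.7 0 0 0 0.18;64.5 -71.7 0 0 0 0.18;64.5 -71.7 0 0 0 0.18;64.5 -71.7 0 0 0 0.18;64.5 -71.7 0 0 0 0.18;64.5 -71.7 0 0 0 0.18;64.5 -71.7 0 0 0 0.18;64.5 -71.7 0 0 0 0.18;64.5 -71.7 0 0 0 0.18;64.5 -71.7 0 0 0 0.18;64.5 -71.7 0 0 0 0.18;64.5 -71.7 0 0 0 0.18" --grip 0.7 --force 100

```text
time_s: 1.77
position: [0.547, 0.1149, 0.2389]
eef_rot: [0.0, 0.999, 0.039, -0.0]
wrist_force: [0.9, -1.1, 0.8]
grip_width: 0.0595
gripper_force: 0.0
```

```bash
python3 - <<'E'
from h import *
Q=yp(4.4,0)*T
rows([([.607,.23,.2],Q,"above"),([.607,.23,.089],Q,"grasp")])
E
```

```text
t 1.77 p [0.547  0.1149 0.2389] F [ 0.9 -1.1  0.8] w 0.0595 gf 0.0
above : 6.89 -11.01 3.88 0.0 0.001 0.001
grasp : 6.89 -11.01 14.98 0.0 0.001 0.001
```

servo_tool --moves "6.9 -11 3.9 0 0 0;6.9 -11 3.9 0 0 0;6.9 -11 3.9 0 0 0;6.9 -11 3.9 0 0 0;6.9 -11 3.9 0 0 0;6.9 -11 3.9 0 0 0"

```text
time_s: 2.27
position: [0.6064, 0.2276, 0.1996]
eef_rot: [0.0, 0.999, 0.039, -0.001]
wrist_force: [-0.4, -0.1, 0.1]
grip_width: 0.0595
gripper_force: 0.0
```

```bash
python3 - <<'E'
from h import *
Q=yp(4.4,0)*T
d=eyes.get_image("wrist"); W=cloud(d); save(d,"w1.png")
for lo,hi in((.098,.125),):
    m=(W[...,2]>lo)&(W[...,2]<hi); p=W[m][:,:2].astype(np.float32); print(len(p), cv2.minAreaRect(p))
    c=p-p.mean(0); u,s,vt=np.linalg.svd(c,full_matrices=False); print(p.mean(0),np.degrees(np.arctan2(vt[0,1],vt[0,0])))
rows([([.607,.23,.2],Q,"above"),([.607,.23,.089],Q,"grasp")])
E
```

```text
4610 ((0.5353713631629944, 0.3215606212615967), (0.10913601517677307, 0.3365277349948883), 42.311161041259766)
[0.5902919 0.2775237] 127.56213
t 2.32 p [0.6066 0.2269 0.2004] F [ 0.6 -0.8  0.4] w 0.0597 gf 0.0
above : 0.06 -0.31 0.04 0.0 0.0 0.001
grasp : 0.06 -0.31 11.14 0.0 0.0 0.001
```

View pics/w1.png

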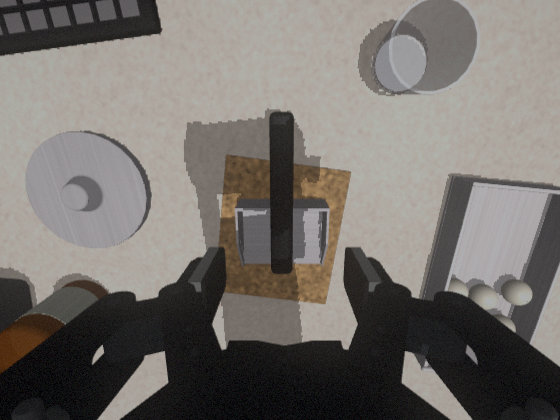

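The wrist view shows the bar at column 282, aligned and centred between the fingers (columns 205 and 362), with nothing in the way. Descending to grasp.

servo_tool --moves "0 -0.2 4 0 0 0;0 -0.2 8 0 0 0;0 -0.2 11.1 0 0 0;0 -0.2 11.1 0 0 0;0 -0.2 11.1 0 0 0"

```text
time_s: 2.73
position: [0.6058, 0.2282, 0.0888]
eef_rot: [0.0, 0.999, 0.038, -0.001]
wrist_force: [0.7, -0.4, 1.4]
grip_width: 0.06
gripper_force: 0.0
```

servo_tool --moves "0 0 0 0 0 0;0 0 0 0 0 0;0 0 0 0 0 0;0 0 0 0 0 0;0 0 0 0 0 0;0 0 0 0 0 0;0 0 0 0 0 0;0 0 0 0 0 0" --grip 0 --force 110

```text
time_s: 3.4
position: [0.6087, 0.2301, 0.0923]
eef_rot: [-0.0, 0.999, 0.039, 0.002]
wrist_force: [0.8, -0.2, 7.2]
grip_width: 0.016
gripper_force: 108.6
```

```bash
python3 - <<'E'
from h import *
P=[];
for i in range(2):
    s=env.get_state(); P.append(s["position"]); print(np.round(s["position"],4),np.round(s["eef_rot"],4),np.round(s["wrist_force"],1)); eyes.get_image("wrist")
Q=yp(4.4,0)*T
rows([([s["position"][0],s["position"][1],.089+.11],Q,"lift")])
E
```

```text
[0.6087 0.2301 0.0923] [-3.000e-04  9.992e-01  3.890e-02  2.300e-03] [ 0.8 -0.2  7.2]
[0.6087 0.2301 0.0923] [-3.000e-04  9.992e-01  3.890e-02  2.400e-03] [-0.2  0.3  7.2]
t 3.5 p [0.6087 0.2301 0.0923] F [-0. -1.  7.] w 0.016 gf 108.6342319988762
lift : 0.05 -0.0 -10.67 -0.0 -0.005 0.001
```

servo_tool --moves "0 0 -3 0 0 0;0 0 -6 0 0 0;0 0 -10 0 0 0;0 0 -13 0 0 0;0 0 -13 0 0 0;0 0 -13 0 0 0"

```text
time_s: 4.0
position: [0.6079, 0.23, 0.2221]
eef_rot: [-0.0, 0.999, 0.039, 0.003]
wrist_force: [0.2, 0.2, -3.2]
grip_width: 0.0159
gripper_force: 108.5
```

```bash
python3 - <<'E'
from h import *
s=env.get_state()
d=eyes.get_image("wrist"); W=cloud(d); save(d,"w2.png")
d2=eyes.get_image("scene"); save(d2,"s2.png")
a=d["image"]; b=d2["image"][170:320,250:450]
o=np.zeros((420,790,3),np.uint8); o[:,:400]=a[:,80:480]; o[:293,400:790]=cv2.resize(b,(390,293)); cv2.imwrite("pics/c2.png",o[:,:,::-1])
# handle top plane fit in tool frame
q=rot(s["eef_rot"]);p=np.array(s["position"])
L=q.inv().apply((W-p).reshape(-1,3)).reshape(W.shape)
np.save("w2L.npy",L)
for u in(282,):
    for v in range(110,290,12): print(v,L[v,u].round(4), end=" ")
print()
rows([])
print(np.round(s["eef_rot"],4))
E
```

```text
110 [ 0.0725 -0.0006 -0.0172] 122 [ 0.0681 -0.0006 -0.0182] 134 [ 0.0637 -0.0007 -0.0171] 146 [ 0.0592 -0.0007 -0.018 ] 158 [ 0.0546 -0.0007 -0.0177] 170 [ 0.0499 -0.0007 -0.0174] 182 [ 0.0452 -0.0007 -0.018 ] 194 [ 0.0403 -0.0007 -0.0179] 206 [ 0.0352 -0.0007 -0.0176] 218 [ 0.03   -0.0007 -0.0172] 230 [ 0.0244 -0.0007 -0.0164] 242 [ 0.0197 -0.0007 -0.0181] 254 [ 0.0137 -0.0007 -0.0168] 266 [ 0.0089 -0.0007 -0.0186] 278 [ 0.003  -0.0008 -0.0182] 
t 4.1 p [0.6057 0.2295 0.2175] F [-0.1  0.1 -3.2] w 0.016 gf 108.38161792431492
[-3.000e-04  9.992e-01  3.900e-02  2.500e-03]
```

View pics/c2.png

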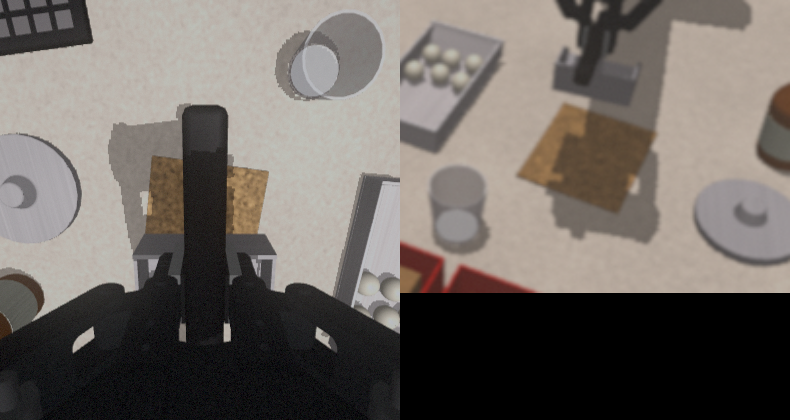

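```bash
cat >> h.py <<'E'
O=np.array([-.0565,0,.0883])  # scoop origin in the tool frame
TY=-1.0; T0=np.array([.509,-.0163,0])
def lip(P,yaw,pitch,l=""):   # world lip position -> TCP waypoint
    S=yp(yaw,pitch); Q=S*T
    o=np.array(P)-S.apply([-.04,0,0]); return (o-Q.apply(O),Q,l)
def tr(x,y,z): return T0+R.from_euler("Z",TY,degrees=True).apply([x,y,z])  # tray frame
E
python3 - <<'E'
from h import *
rows([lip(tr(26,-2,160)*[1,1,1] if 0 else tr(.026,-.002,.13),TY,0,"over"),lip(tr(.026,-.002,.05),TY,-1,"in"),lip(tr(.026,-.002,.004),TY,-1,"down")])
E
```

```text
t 4.1 p [0.6057 0.2295 0.2175] F [-0.1  0.1 -3.2] w 0.016 gf 108.38161792431492
over : 0.62 25.12 -0.07 0.001 0.003 0.095
in : 0.49 25.1 7.76 -0.0 0.02 0.095
down : 0.5 25.1 12.36 -0.0 0.02 0.095
```

servo_tool --moves "0.6 25.1 0 0 0.02 0.095;0.6 25.1 0 0 0.02 0.095;0.6 25.1 0 0 0.02 0.095;0.6 25.1 0 0 0.02 0.095;0.6 25.1 0 0 0.02 0.095;0.6 25.1 0 0 0.02 0.095;0.6 25.1 0 0 0.02 0.095;0.6 25.1 0 0 0.02 0.095;0.6 25.1 0 0 0.02 0.095;0.6 25.1 5 0 0.02 0.095;0.6 25.1 5 0 0.02 0.095;0.6 25.1 5 0 0.02 0.095"

```text
time_s: 5.1
position: [0.6287, -0.0178, 0.164]
eef_rot: [-0.002, 1.0, -0.008, 0.005]
wrist_force: [-0.1, -0.3, -1.8]
grip_width: 0.0159
gripper_force: 108.6
```

```bash
python3 - <<'E'
from h import *
d=eyes.get_image("wrist");d2=eyes.get_image("scene")
a=d["image"]; b=d2["image"][130:280,170:370]
o=np.zeros((420,790,3),np.uint8); o[:,:400]=a[:,80:480]; o[:293,400:790]=cv2.resize(b,(390,293)); cv2.imwrite("pics/c3.png",o[:,:,::-1])
rows([lip(tr(.026,-.002,.05),TY,-1,"in"),lip(tr(.026,-.002,.004),TY,-1,"down")])
E
```

```text
t 5.2 p [ 0.6319 -0.0189  0.1689] F [ 0.1  0.9 -0.9] w 0.0161 gf 108.64953941549174
in : -0.25 0.16 2.89 -0.001 -0.001 0.002
down : -0.33 0.17 7.49 -0.001 -0.001 0.002
```

View pics/c3.png

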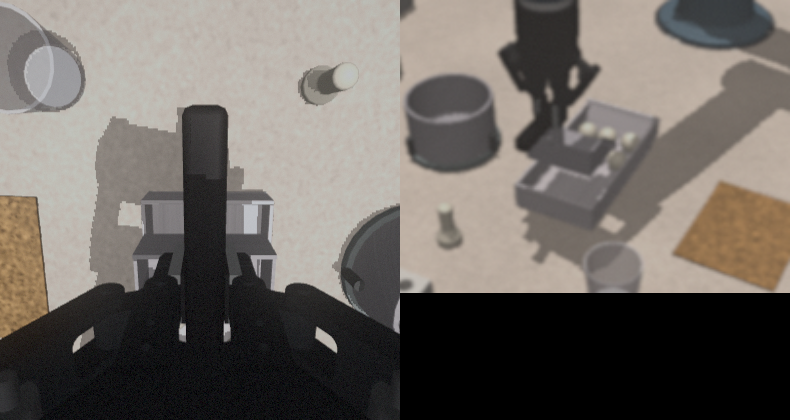

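The scoop is centred over the tray: pan edges at columns 134 and 275, tray edges at 140 and 273. The balls are ahead of the lip, so I'll lower it.

servo_tool --moves "-0.2 0.1 3 0 0 0;-0.2 0.1 5.5 0 0 0;-0.2 0.1 7 0 0 0;-0.2 0.1 7.3 0 0 0;-0.2 0.1 7.3 0 0 0;-0.2 0.1 7.3 0 0 0"

```text
time_s: 5.7
position: [0.6332, -0.021, 0.0986]
eef_rot: [-0.0, 1.0, -0.008, 0.012]
wrist_force: [0.4, -1.4, -2.0]
grip_width: 0.0165
gripper_force: 108.7
```

```bash
python3 - <<'E'
from h import *
d=eyes.get_image("scene")
cv2.imwrite("pics/c4.png",cv2.resize(d["image"][150:260,210:330],(600,550))[:,:,::-1])
z=.0035
w=[lip(tr(x,-.002,z),TY,-1,str(x)) for x in(.026,-.02,-.06,-.077)]
for f in(4,8,12,16,20):
    h=z+.08*np.sin(np.radians(f))+.001; w.append(lip(tr(-.077-.7*(h-.004),-.002,h),TY,f,"phi%d"%f))
w.append(lip(tr(-.095,-.002,.15),TY,20,"up"))
rows(w)
E
```

```text
t 5.75 p [ 0.6334 -0.0212  0.0989] F [-0.1 -0.6 -2. ] w 0.016 gf 108.71430712169968
0.026 : -0.37 -0.07 0.54 -0.0 -0.007 0.001
-0.02 : -4.97 -0.07 0.42 -0.0 -0.007 0.001
-0.06 : -8.97 -0.08 0.33 -0.0 -0.007 0.001
-0.077 : -10.66 -0.08 0.29 -0.0 -0.007 0.001
phi4 : -10.35 -0.08 0.5 -0.0 -0.094 0.001
phi8 : -10.2 -0.08 0.68 -0.0 -0.164 0.001
phi12 : -10.1 -0.08 0.9 -0.0 -0.234 0.001
phi16 : -10.05 -0.08 1.17 -0.0 -0.303 0.001
phi20 : -10.05 -0.08 1.47 -0.0 -0.373 0.001
up : -9.61 -0.08 -10.34 -0.0 -0.373 0.001
```

View pics/c4.png

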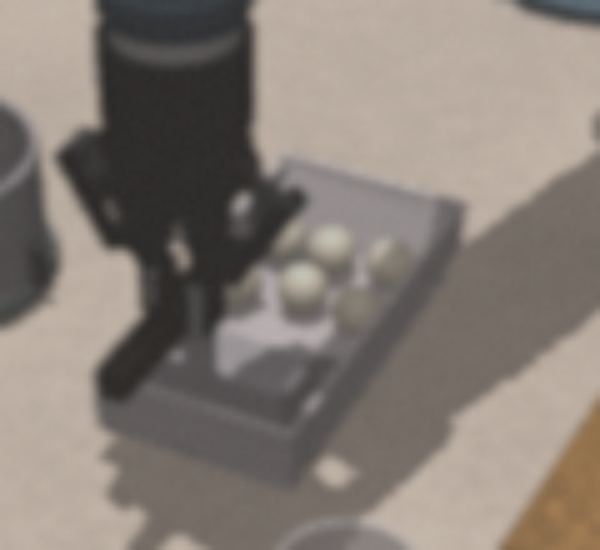

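The scoop is in the tray behind all six balls with its lip a few mm above the floor. I'll lower it and push slowly to the ramp.

servo_tool --moves "-0.3 0 0.5 0 -0.005 0;-0.6 0 0.55 0 -0.005 0;-1.2 0 0.55 0 -0.005 0;-1.9 0 0.5 0 -0.005 0;-2.6 0 0.5 0 -0.005 0;-3.3 0 0.5 0 -0.005 0;-4 0 0.45 0 -0.005 0;-4.7 0 0.45 0 -0.005 0;-5.4 0 0.45 0 -0.005 0;-6.1 0 0.4 0 -0.005 0;-6.8 0 0.4 0 -0.005 0;-7.4 0 0.4 0 -0.005 0;-8 0 0.4 0 -0.005 0;-8.5 0 0.35 0 -0.005 0;-9 0 0.35 0 -0.005 0"

```text
time_s: 7.0
position: [0.5449, -0.0202, 0.0941]
eef_rot: [0.0, 1.0, -0.009, 0.013]
wrist_force: [11.0, 0.2, 10.4]
grip_width: 0.0159
gripper_force: 110.6
```

```bash
python3 - <<'E'
from h import *
d=eyes.get_image("scene")
cv2.imwrite("pics/c5.png",cv2.resize(d["image"][150:260,210:330],(600,550))[:,:,::-1])
z=.0035
w=[lip(tr(x,-.002,z),TY,-1,str(x)) for x in(-.06,-.07,-.077)]
for f in(4,8,12,16,20):
    h=z+.08*np.sin(np.radians(f))+.001; w.append(lip(tr(-.077-.7*(h-.004),-.002,h),TY,f,"phi%d"%f))
w.append(lip(tr(-.095,-.002,.15),TY,20,"up"))
rows(w)
E
```

```text
t 7.05 p [ 0.5445 -0.0202  0.0942] F [ 7.  -0.2  5.9] w 0.016 gf 109.93038991698995
-0.06 : -0.07 -0.13 0.07 0.001 -0.008 -0.001
-0.07 : -1.07 -0.13 0.05 0.001 -0.008 -0.001
-0.077 : -1.76 -0.13 0.03 0.001 -0.008 -0.001
phi4 : -1.45 -0.13 0.24 0.001 -0.095 -0.001
phi8 : -1.3 -0.13 0.42 0.001 -0.165 -0.001
phi12 : -1.2 -0.13 0.65 0.001 -0.234 -0.001
phi16 : -1.15 -0.13 0.91 0.001 -0.304 -0.001
phi20 : -1.15 -0.13 1.21 0.001 -0.374 -0.001
up : -0.71 -0.12 -10.6 0.001 -0.374 -0.001
```

View pics/c5.png

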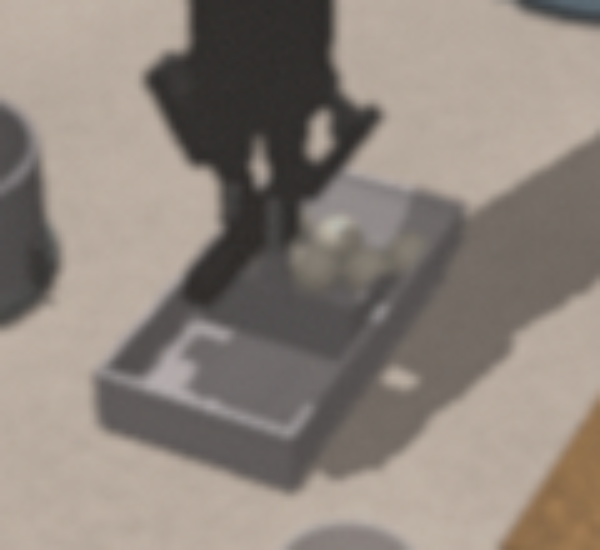

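Balls are bunched between pan and ramp. I'll finish the push to the ramp, tilt the lip up along the ramp and raise.

servo_tool --moves "-0.4 -0.1 -0.1 0 -0.005 0;-0.8 -0.1 -0.1 0 -0.005 0;-1.2 -0.1 -0.1 0 -0.005 0;-1.6 -0.1 -0.1 0 -0.005 0;-1.7 -0.1 -0.1 0 -0.005 0;-1.7 -0.1 -0.1 0 -0.005 0;-1.55 -0.1 0.05 0 -0.05 0;-1.4 -0.1 0.15 0 -0.095 0;-1.3 -0.1 0.25 0 -0.13 0;-1.25 -0.1 0.35 0 -0.165 0;-1.2 -0.1 0.45 0 -0.2 0;-1.15 -0.1 0.55 0 -0.234 0;-1.1 -0.1 0.7 0 -0.27 0;-1.1 -0.1 0.8 0 -0.304 0;-1.1 -0.1 1 0 -0.34 0;-1.1 -0.1 1.1 0 -0.374 0;-1.1 -0.1 1.1 0 -0.374 0"

```text
time_s: 8.47
position: [0.5329, -0.0188, 0.0813]
eef_rot: [-0.002, 0.984, -0.008, -0.177]
wrist_force: [4.7, -0.3, 8.0]
grip_width: 0.0159
gripper_force: 110.6
```

```bash
python3 - <<'E'
from h import *
d=eyes.get_image("scene"); t=eyes.get_image("top")
o=np.zeros((450,790,3),np.uint8); o[:,:490]=cv2.resize(d["image"][150:260,210:330],(490,450)); o[:,490:790]=cv2.resize(t["image"][190:295,250:320],(300,450)); cv2.imwrite("pics/c6.png",o[:,:,::-1])
z=.0035
h=z+.08*np.sin(np.radians(20))+.001
rows([lip(tr(-.077-.7*(h-.004),-.002,h),TY,20,"phi20"),lip(tr(-.095,-.002,.15),TY,20,"up")])
E
```

```text
t 8.57 p [ 0.5327 -0.0188  0.0814] F [ 5.9 -0.6  7.7] w 0.0156 gf 110.61540935304947
phi20 : 0.04 -0.01 -0.06 0.0 0.006 0.0
up : -3.92 -0.01 -11.19 0.0 0.006 0.0
```

View pics/c6.png

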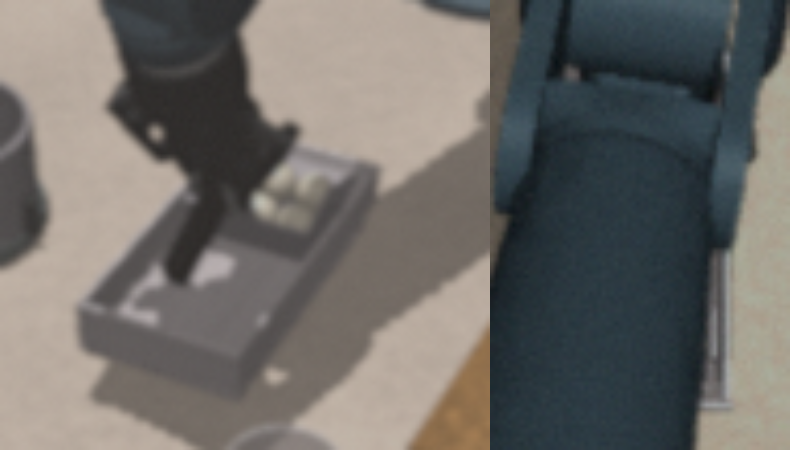

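Scene view: at least four balls lie in the tilted pan, around (290,200). Lifting now; from here I'll count balls numerically.

servo_tool --moves "-0.4 0 -1 0 0 0;-0.9 0 -2.5 0 0 0;-1.7 0 -4.8 0 0 0;-2.7 0 -7.5 0 0 0;-3.5 0 -10 0 0 0;-4 0 -11.2 0 0 0;-4 0 -11.2 0 0 0;-4 0 -11.2 0 0 0;-4 0 -11.2 0 0 0"

```text
time_s: 9.32
position: [0.5312, -0.0181, 0.1961]
eef_rot: [-0.003, 0.983, -0.008, -0.181]
wrist_force: [0.3, -1.1, -5.9]
grip_width: 0.0163
gripper_force: 108.4
```

```bash
python3 - <<'E'
from h import *
s=env.get_state(); q=rot(s["eef_rot"]);p=np.array(s["position"])
for n in("scene","top"):
    d=eyes.get_image(n); save(d,n+"7.png"); W=cloud(d); hsv=cv2.cvtColor(d["image"],cv2.COLOR_RGB2HSV)
    L=T.inv().apply((q.inv().apply((W-p).reshape(-1,3))-O)).reshape(W.shape)  # scoop frame
    inp=(np.abs(L[...,0])<.05)&(np.abs(L[...,1])<.047)&(L[...,2]>.006)&(L[...,2]<.07)
    tx=R.from_euler("Z",-TY,degrees=True).apply((W-T0).reshape(-1,3)).reshape(W.shape)
    it=(tx[...,0]>-.1)&(tx[...,0]<.116)&(np.abs(tx[...,1])<.054)&(tx[...,2]>.012)&(tx[...,2]<.045)
    c=(hsv[...,1]>22)&(hsv[...,0]>12)&(hsv[...,0]<40)&(hsv[...,2]>60)
    for m,nm,X in((inp&c,"pan",L),(it&c,"tray",tx)):
        k,l,st,ce=cv2.connectedComponentsWithStats(m.astype(np.uint8))
        print(n,nm,m.sum(),[(st[i,4],ce[i].round(0).tolist(),np.nanmedian(X[l==i],0).round(3).tolist()) for i in range(1,k) if st[i,4]>6])
rows([])
E
```

```text
scene pan 195 [(np.int32(188), [282.0, 163.0], [0.004, 0.018, 0.028])]
scene tray 0 []
top pan 1 []
top tray 0 []
t 9.42 p [ 0.5314 -0.0181  0.1962] F [-0.4  0.5 -5.2] w 0.0164 gf 108.39779675807222
```

```bash
python3 - <<'E'
from h import *
J=np.array([.5462,-.2351,0])
w=[lip(J+[.025,0,.15],TY,20,"A")]
rows(w)
E
```

```text
t 9.42 p [ 0.5314 -0.0181  0.1962] F [-0.4  0.5 -5.2] w 0.0164 gf 108.39779675807222
A : 15.22 21.62 -6.23 -0.002 0.014 0.001
```

servo_tool --moves "0.5 0.7 -0.2 0 0 0;1.4 2 -0.6 0 0 0;2.6 3.7 -1 0 0 0;4.1 5.8 -1.7 0 0 0;5.7 8 -2.3 0 0 0;7.2 10.2 -2.9 0 0 0;8.7 12.3 -3.5 0 0 0;10.2 14.5 -4.2 0 0 0;11.7 16.6 -4.8 0 0 0;13.1 18.6 -5.4 0 0 0;14.2 20.1 -5.8 0 0 0;14.9 21.2 -6.1 0 0 0;15.2 21.6 -6.2 0 0 0;15.2 21.6 -6.2 0 0 0;15.2 21.6 -6.2 0 0 0"

```text
time_s: 10.67
position: [0.6928, -0.2369, 0.202]
eef_rot: [-0.003, 0.984, -0.008, -0.179]
wrist_force: [1.7, -0.4, -5.2]
grip_width: 0.016
gripper_force: 108.4
```

```bash
python3 - <<'E'
from h import *
J=np.array([.5462,-.2351,0])
W=[]
for f,z,x in((20,.15,.025),(10,.13,.025),(0,.11,.025),(-10,.1,.025),(-20,.098,.025),(-30,.098,.025),(-40,.098,.025),(-50,.098,.025)): W.append(lip(J+[x,0,z],TY,f,str(f)))
rows(W)
E
```

```text
t 10.67 p [ 0.6928 -0.2369  0.202 ] F [ 1.7 -0.4 -5.2] w 0.016 gf 108.42489931565069
20 : -0.0 0.03 0.21 -0.002 0.012 0.001
10 : -0.99 0.03 0.56 -0.002 0.186 0.001
0 : -2.22 0.03 1.23 -0.002 0.361 0.0
-10 : -3.99 0.03 1.32 -0.002 0.535 0.0
-20 : -6.15 0.03 1.03 -0.002 0.71 0.0
-30 : -8.43 0.03 0.96 -0.002 0.884 -0.0
-40 : -10.68 0.03 1.28 -0.002 1.059 -0.0
-50 : -12.85 0.02 1.99 -0.002 1.233 -0.001
```

servo_tool --moves "-0.5 0 0.4 0 0.1 0;-1 0 0.6 0 0.186 0;-1.6 0 0.9 0 0.27 0;-2.2 0 1.2 0 0.36 0;-2.8 0 1.25 0 0.42 0;-3.4 0 1.3 0 0.48 0;-4 0 1.3 0 0.535 0;-4.7 0 1.2 0 0.595 0;-5.4 0 1.1 0 0.65 0;-6.15 0 1.03 0 0.71 0;-6.9 0 1 0 0.77 0;-7.7 0 0.97 0 0.83 0;-8.4 0 0.96 0 0.884 0;-9.2 0 1 0 0.94 0;-9.9 0 1.1 0 1 0;-10.7 0 1.3 0 1.06 0;-11.8 0 1.6 0 1.15 0;-12.8 0 2 0 1.23 0;-12.8 0 2 0 1.23 0;-12.8 0 2 0 1.23 0"

```text
time_s: 12.33
position: [0.5654, -0.2339, 0.2287]
eef_rot: [0.002, 0.907, -0.008, 0.421]
wrist_force: [0.5, 0.1, -2.0]
grip_width: 0.0162
gripper_force: 109.4
```

```bash
cat > cnt.py <<'E'
from h import *
J=np.array([.5462,-.2351,0])
def count(tag):
    for n in("scene","top"):
        d=eyes.get_image(n); save(d,n+tag+".png"); W=cloud(d); hsv=cv2.cvtColor(d["image"],cv2.COLOR_RGB2HSV)
        c=(hsv[...,1]>22)&(hsv[...,0]>12)&(hsv[...,0]<40)&(hsv[...,2]>60)
        tx=R.from_euler("Z",-TY,degrees=True).apply((W-T0).reshape(-1,3)).reshape(W.shape)
        it=(tx[...,0]>-.1)&(tx[...,0]<.116)&(np.abs(tx[...,1])<.054)&(tx[...,2]>.012)&(tx[...,2]<.045)
        jj=W-J; ij=(np.hypot(jj[...,0],jj[...,1])<.06)&(jj[...,2]>.025)&(jj[...,2]<.08)
        for m,nm,X in((it&c,"tray",tx),(ij,"jar",jj)):
            k,l,st,ce=cv2.connectedComponentsWithStats(m.astype(np.uint8))
            print(n,nm,m.sum(),[(int(st[i,4]),ce[i].round(0).tolist(),np.nanmedian(X[l==i],0).round(3).tolist()) for i in range(1,k) if st[i,4]>6])
E
python3 - <<'E'
from cnt import *
count("8")
rows([lip(J+[.025,0,.098],TY,-60,"-60"),lip(J+[.025,0,.16],TY,-50,"up"),lip(J+[.025,0,.16],TY,0,"level")])
E
```

```text
scene tray 0 []
scene jar 154 [(19, [210.0, 178.0], [-0.058, 0.009, 0.059]), (103, [195.0, 186.0], [-0.023, -0.025, 0.043])]
top tray 3 []
top jar 126 [(7, [349.0, 216.0], [0.038, 0.037, 0.038]), (16, [354.0, 220.0], [0.027, 0.024, 0.041]), (16, [359.0, 235.0], [-0.014, 0.012, 0.039]), (72, [352.0, 240.0], [-0.027, 0.033, 0.044]), (10, [372.0, 239.0], [-0.025, -0.023, 0.038])]
t 12.43 p [ 0.5672 -0.235   0.2309] F [ 0.8  0.  -1.9] w 0.016 gf 109.35074772045482
-60 : -1.95 0.0 -1.52 -0.001 0.176 0.001
up : 4.47 0.01 -3.97 -0.001 0.002 0.002
level : 7.81 0.03 6.57 -0.0 -0.871 0.002
```

servo_tool --moves "1.5 0 -1.3 0 0 0;3 0 -2.7 0 0 0;4.5 0 -4 0 0 0;5 0 -3 0 -0.1 0;5.5 0 -1.5 0 -0.22 0;6 0 0 0 -0.34 0;6.5 0 1.5 0 -0.46 0;6.8 0 2.8 0 -0.58 0;7.1 0 4.2 0 -0.7 0;7.4 0 5.5 0 -0.8 0;7.8 0 6.5 0 -0.87 0;7.8 0 6.5 0 -0.87 0"

```text
time_s: 13.43
position: [0.6703, -0.2358, 0.2459]
eef_rot: [0.0, 1.0, -0.008, -0.0]
wrist_force: [-0.2, 0.1, -3.0]
grip_width: 0.0161
gripper_force: 109.3
```

```bash
python3 - <<'E'
from h import *
S=yp(4.4,0)
g=lambda z:S.apply([-.04,0,0])+np.array([.550,.228,z])
rows([lip(g(.13),4.4,0,"over"),lip(g(.02),4.4,0,"low")])
E
```

```text
t 13.43 p [ 0.6703 -0.2358  0.2459] F [-0.2  0.1 -3. ] w 0.0161 gf 109.30715582042467
over : -7.11 -46.72 2.76 0.0 0.001 -0.092
low : -7.1 -46.72 13.76 0.0 0.001 -0.092
```

servo_tool --moves "-7.1 -46.7 2.8 0 0 -0.092;-7.1 -46.7 2.8 0 0 -0.092;-7.1 -46.7 2.8 0 0 -0.092;-7.1 -46.7 2.8 0 0 -0.092;-7.1 -46.7 2.8 0 0 -0.092;-7.1 -46.7 2.8 0 0 -0.092;-7.1 -46.7 2.8 0 0 -0.092;-7.1 -46.7 2.8 0 0 -0.092;-7.1 -46.7 2.8 0 0 -0.092;-7.1 -46.7 2.8 0 0 -0.092;-7.1 -46.7 2.8 0 0 -0.092;-7.1 -46.7 2.8 0 0 -0.092;-7.1 -46.7 2.8 0 0 -0.092;-7.1 -46.7 2.8 0 0 -0.092;-7.1 -46.7 2.8 0 0 -0.092;-7.1 -46.7 2.8 0 0 -0.092"

```text
time_s: 14.77
position: [0.6041, 0.23, 0.2201]
eef_rot: [-0.0, 0.999, 0.036, 0.001]
wrist_force: [0.4, 0.4, -1.9]
grip_width: 0.016
gripper_force: 109.4
```

```bash
python3 - <<'E'
from cnt import *
count("9")
a=cv2.imread("pics/top9.png");b=cv2.imread("pics/scene9.png")
o=np.zeros((500,800,3),np.uint8); o[:,:480]=cv2.resize(a[180:300,250:410],(480,360*500//360)); o[:320,480:]=cv2.resize(b[150:270,160:280],(320,320)); cv2.imwrite("pics/c9.png",o)
S=yp(4.4,0)
g=lambda z:S.apply([-.04,0,0])+np.array([.550,.228,z])
rows([lip(g(.13),4.4,0,"over"),lip(g(.02),4.4,0,"low"),lip(g(.004),4.4,0,"on")])
E
```

```text
scene tray 0 []
scene jar 193 [(12, [208.0, 176.0], [-0.059, 0.007, 0.065]), (12, [213.0, 178.0], [-0.052, 0.028, 0.068]), (104, [194.0, 186.0], [-0.022, -0.026, 0.043])]
top tray 2 []
top jar 545 [(186, [359.0, 216.0], [0.038, 0.008, 0.043]), (95, [376.0, 220.0], [0.026, -0.034, 0.044]), (95, [363.0, 237.0], [-0.02, 0.002, 0.043]), (72, [352.0, 240.0], [-0.028, 0.033, 0.045]), (93, [376.0, 242.0], [-0.033, -0.032, 0.044])]
t 14.87 p [0.604  0.23   0.2199] F [ 0.4 -0.3 -1.9] w 0.0157 gf 109.39630788343493
over : 0.25 -0.22 0.16 -0.001 -0.002 -0.004
low : 0.23 -0.21 11.16 -0.001 -0.002 -0.004
on : 0.23 -0.21 12.76 -0.001 -0.002 -0.004
```

View pics/c9.png

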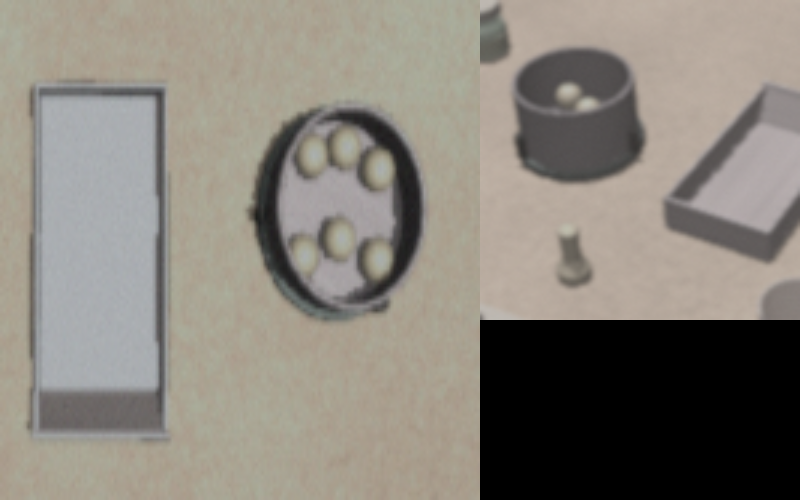

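The tray is empty and all six balls are in the jar: three around (345,155) and three around (340,245). Now I'll set the scoop down.

servo_tool --moves "0.2 -0.2 4 0 0 0;0.2 -0.2 8 0 0 0;0.2 -0.2 10.5 0 0 0;0.2 -0.2 11.5 0 0 0;0.2 -0.2 12.1 0 0 0;0.2 -0.2 12.5 0 0 0;0.2 -0.2 12.8 0 0 0;0.2 -0.2 12.8 0 0 0;0.2 -0.2 12.8 0 0 0"

```text
time_s: 15.62
position: [0.6065, 0.2338, 0.0934]
eef_rot: [-0.001, 0.999, 0.037, 0.002]
wrist_force: [0.7, 0.1, -2.4]
grip_width: 0.016
gripper_force: 109.3
```

servo_tool --moves "0 0 0.1 0 0 0;0 0 0.2 0 0 0;0 0 0.2 0 0 0;0 0 0.2 0 0 0"

```text
time_s: 15.95
position: [0.6068, 0.2341, 0.0923]
eef_rot: [-0.001, 0.999, 0.038, 0.002]
wrist_force: [-0.5, 1.7, 4.7]
grip_width: 0.0159
gripper_force: 110.8
```

In contact with the mat. Opening.

servo_tool --moves "0 0 0 0 0 0;0 0 0 0 0 0;0 0 0 0 0 0;0 0 0 0 0 0;0 0 0 0 0 0;0 0 0 0 0 0" --grip 0.7

```text
time_s: 16.45
position: [0.6053, 0.2336, 0.0894]
eef_rot: [-0.0, 0.999, 0.037, 0.0]
wrist_force: [0.7, -0.1, -0.3]
grip_width: 0.0601
gripper_force: 0.0
```

servo_tool --moves "0 0 -2 0 0 0;0 0 -5 0 0 0;0 0 -9 0 0 0;0 0 -12 0 0 0;0 0 -12 0 0 0;0 0 -12 0 0 0"

```text
time_s: 16.95
position: [0.6067, 0.2338, 0.2126]
eef_rot: [-0.001, 0.999, 0.037, 0.003]
wrist_force: [0.7, 1.1, -0.1]
grip_width: 0.0595
gripper_force: 0.0
```

servo_tool --moves "-6 10 -12 0 0 0;-12 20 -14 0 0 0;-12 25 -14 0 0 0;-12 30 -14 0 0 0;-12 30 -14 0 0 0;-12 30 -14 0 0 0;-12 30 -14 0 0 0;-12 30 -14 0 0 0;-12 30 -14 0 0 0;-12 30 -14 0 0 0;-12 30 -14 0 0 0;-12 30 -14 0 0 0"

```text
time_s: 17.95
position: [0.5075, -0.0742, 0.3474]
eef_rot: [-0.001, 0.999, 0.037, -0.001]
wrist_force: [-0.2, 0.4, -1.0]
grip_width: 0.0598
gripper_force: 0.0
```

```bash
python3 - <<'E'
from cnt import *
count("10"); d=eyes.get_image("top"); W=cloud(d); Z=W[...,2]
m=np.zeros(Z.shape,bool); m[160:245,160:222]=1
h=m&(Z>.09)&(Z<.13); print("handle",cv2.minAreaRect(W[h][:,:2].astype(np.float32)),np.nanmedian(Z[h]))
print("end heights",[np.nanmedian(Z[h&(np.abs(W[...,0]-x)<.01)]).round(4) for x in(.56,.60,.64,.67)])
rows([])
E
```

```text
scene tray 0 []
scene jar 205 [(40, [206.0, 178.0], [-0.058, -0.0, 0.06]), (9, [214.0, 179.0], [-0.05, 0.033, 0.064]), (108, [194.0, 186.0], [-0.023, -0.028, 0.043])]
top tray 2 []
top jar 122 [(70, [365.0, 214.0], [0.043, -0.005, 0.044]), (12, [355.0, 213.0], [0.046, 0.021, 0.042]), (35, [377.0, 217.0], [0.034, -0.038, 0.044])]
handle ((0.6157212853431702, 0.23478661477565765), (0.12862539291381836, 0.01906587742269039), 4.417727947235107) 0.11010643189044556
end heights [np.float64(0.1101), np.float64(0.1098), np.float64(0.1095), np.float64(0.1101)]
t 18.1 p [ 0.5078 -0.0735  0.3479] F [-0.3 -0.1  0.3] w 0.0601 gf 0.0
```

```bash
python3 -c "
from bench import env
print(env.job_done())"
```

```text
the job is handed in; nothing more can be done
None
```

I handed the job in at about 18 s: all six balls went into the jar in one scoop. The last images show the scoop released, level and about 3 mm from the mat's centre; no verdict came back.

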